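# Prise the snap-fit cover of a terminal box loose

### The arm

A 6-joint arm with a two-finger parallel gripper is mounted at the origin on a cart in front of the work surface, level with it; the furniture and walls round the work are solid. World frame = base frame: x ahead of the robot, y to its left, z up, the work surface at z = 0. Lengths are in m, angles in rad, forces in N, time in s.
With the tool pointing down it reaches from about 0.325 to 0.875 m from the base axis. Payload 4.4 kg.
Tool frame: the origin (TCP) lies at the very end of the fingers, on their centre line; the grasp point (between the pads) lies env.grip_depth behind it (env.grip_depth is the distance from the TCP to the grasp point, in m); z points along the fingers, y is the line along which they close (so a half turn about z gives the same grasp; the last joint's range is limited). The gripper opens to 85 mm and grips with 20 to 120 N. Pads are 22 mm wide; open, the fingers measure 114 mm over their backs; the gripper's body (76 mm by 85 mm) begins 54 mm behind the grasp point. The pads swing forward as they close: fully open they stand 13 mm farther back than shut.
Start: joints at [-1.48, 0.207, 1.542, -0, 1.393, -0.15], TCP at [0.137, -0.558, 0.231] pointing down, gripper open.
Joint ranges: [-2.73, 2.73], [-0.86, 2.22], [0.23, 2.46], [-1.11, 4.25], [0.08, 2.63], [-2.82, 2.82]. Speed limits (rad/s): [2.79, 2.79, 3.14, 3.14, 3.14, 3.14].

### API

Orientations are given as a 3x3 rotation matrix whose columns are the frame's x, y, z axes.
In Python, from rig import readout, cams, env gives the robot as it stands.
- The arm moves only by the tool arm_command, never from a script. Its argument "steps" is a list of rows, each an object of numbers: "x", "y", "z": the shift along the tool's x, y, z in m; "rx", "ry", "rz": the turn, a rotation vector about the tool's x, y, z in degrees. In form: [{"x": .., "y": .., "z": .., "rx": .., "ry": .., "rz": ..}, ...]. A call has 1 to 20 rows; each row shifts and turns the commanded pose from where the row before left it, along the tool's axes as they then stand; what a row does not reach is not made up. A row lasts 1/8 s, in which the tool goes at most 62.5 mm and 10.7 degrees, less where a joint would pass 70% of its speed; a pose out of reach is approached as far as the arm can. A call is refused whole if a number of a shift passes 0.0625 or a number of a turn 10.7, either way. A call with a gripper value outside its range is refused whole. "gripper" is the closure, from 0 (fully open) to 1 (shut), set as the call begins (left out, the last holds). The fingers move at their own pace and stop on an object; "newtons" is the grip in N (left out, the last holds). Time passes only in rows, so rows that do not move let the fingers close. It gives the time, the measured TCP pose, the force, the opening and the grip force at its end, in the units of the state.
- readout.state(): the state, without advancing time (a new reading comes with each control period).
- cams.read_camera(name): name is "scene" or "top" or "wrist"; returns a dict with "image" (480x640x3 uint8, red, green, blue), "intrinsics" (3x3 intrinsics, pixels), "rvec" (rotation vector, rad) and "tvec" (3), from world to camera coordinates, as OpenCV has them; the wrist camera has in their place "mount" (4x4, takes a point from camera to tool coordinates, whose origin is the TCP and whose axes are the flange's). Camera axes: x right, y down, z forward; pixel columns grow to the right and rows downward; lengths in m; the calibration is good to about 2 mm. The wrist camera is an equidistant fisheye: a pixel r from the principal point sees the ray r / f radians off the axis. A picture is of the moment at which its call begins: read the wrist's pose just before it. There is no depth.
- env.finish_job(): hands the job in; it is judged then, once.
The state is a dict: "clock": time; "q": joint angles; "dq": joint speeds; "effort": joint torques, N m; "ee_pos": TCP position; "tcp_rot": TCP orientation; "ft_force": force on the tool from outside, world axes, zero at the start; "moment": the same for the moment, N m; "width": opening from 0.0 (shut) to 1.0 (fully open); "gripper_force": force on a finger pad.
Only numpy, scipy, OpenCV 4.12 (cv2) and the standard library are available. Lean on these libraries where they do the work, as an engineer would, in place of code of your own. Each camera call takes 0.05 s, during which the arm holds its last target. There are 200 camera calls.

### The job

Prise the snap-fit cover of the grey terminal box loose with the screwdriver (not the chisel): put the blade in at the notch in the cover's front edge and lever until that edge has sprung up past both side catches. Leave the cover resting loose on the box, with its notched edge standing up, and lay the screwdriver back down flat on the bench, clear of the box. Do not touch the cover with the gripper.

Things in the scene. Friction and masses are not known exactly. Their poses are not given: they have to be found in the camera images.
- driver_center (a point): centre of the screwdriver (228 mm long), on its axis, 14.5 mm above the bench as it lies. Its -y axis points to the blade tip, 114 mm away; +y to the handle end, 114 mm. From the tip to 10 mm past this point: steel shank, 6 mm thick; then the handle: tapered, about 25 mm, to 49 mm, then 30 mm wide, 29 mm high to 114 mm. A chisel (242 mm) lies across the box from it, left or right
- notch (a point): middle of the notch in the cover's front skirt when shut; belongs to the fixed box. +x points level straight into the notch, y along the edge, z up. Opening 40 mm wide, 13 mm high, from the box's deck (6.5 mm below this point) to the underside of the cover's top plate; hollow behind for 74 mm. In front of it the deck goes on for 35 mm as a bare ledge, whose front edge is the fulcrum
- terminal_box: grey box fixed to the bench, 120 mm (x) by 132 mm (y), deck 85 mm high; origin on its underside, 65 mm behind the front face; -x is the front, roughly towards the robot. Black spring catches 60 mm left and right of the middle, 101 mm high, hold the cover's side rims; it tilts about hooks at its rear edge; 15 mm stops guard its front corners. Past the catches, it rests on them
- cover: light grey cap held on the deck by the catches: 80 mm (x) by 110 mm (y), 17 mm high, about 80 g, top plate 4 mm thick. Origin on its underside, above the box's origin when shut, same axes as the box. Freed when the plate 25 mm behind the notch has risen about 7 mm, by about 10 N: shank on the ledge's front edge, blade 20 to 30 mm into the notch, handle pressed down some 14 to 20 degrees
- cover_edge (a point): middle of the cover's notched front edge, on its top face; 102 mm above the bench when shut, about 110 to 113 mm when loose. Moves with the cover
- driver: the screwdriver of driver_center; origin on the bench below that point, same axes. Gripped with about 20 N across the wide part of its handle, it can be carried level, and turns between the fingers as the handle is pressed down on the ledge, so the gripper need not tilt
Mind the look-alikes: they are no part of the job. Leave any purple look-alike of the driver alone.

How it is judged:
On the way:
1. the screwdriver's blade lifts the cover's notched edge 5 mm or more off its seat (contact force between driver and cover above 0.3 N and z of cover_edge in the frame of terminal_box above 0.107 m), for 0.05 s.
At the end, for the whole second after the job is handed in: the cover's notched edge stands 5 mm or more above its shut height (held up by the sprung-back catches), the cover still lies on the box within 25 mm of its place, and the screwdriver lies at rest flat on the bench (its centre less than 22 mm above it), touching neither box nor cover (z of cover_edge in the frame of terminal_box above 0.107 m and horizontal distance between cover and terminal_box below 0.025 m and linear speed of each of cover, driver below 0.02 m/s and height (world z) of driver_center below 0.022 m and contact force between driver and cover below 0.05 N and contact force between driver and terminal_box below 0.05 N).
It fails at once if the gripper or arm touches the cover (2 N or more) (contact force between any of the fingers, the arm and cover above 2 N).
It also fails if it takes over 54 s, if anything falls off the work surface, if the arm or the gripper's body presses on something with over 40 N, if the wrist force passes 120 N, or if a joint passes its speed limit or range.

## Working session

There is one attempt and no reset: what is moved stays moved. The work goes in short steps, Python scripts to look and compute and a tool call to move; the robot and the scene stay as the last step left them, time stands still between calls to the robot, and variables do not carry over. Pictures are saved under pics/ and viewed, at most 10 in all, crops included, and the job is handed in when it is done.

Besides the shell and the picture viewer there is one more tool, called after "Call:" by a JSON object that holds its "name" and its "arguments". arm_command: Moves the arm, as the interface text tells. Its arguments: {"type":"object","properties":{"steps":{"type":"array"},"gripper":{"type":"number"},"newtons":{"type":"number"}},"required":["steps"]}

```bash
mkdir -p pics; ls; cat > h.py <<'E'
import numpy as np, cv2
from rig import readout, cams, env
def grab(n):
    s=readout.state(); d=cams.read_camera(n); d['s']=s; return d
def save(im,f): cv2.imwrite('pics/'+f,cv2.cvtColor(im,cv2.COLOR_RGB2BGR))
def ray(d,px):
    K=d['intrinsics'];R=cv2.Rodrigues(np.array(d['rvec'],float))[0];t=np.array(d['tvec'],float).ravel()
    v=np.linalg.inv(K)@np.array([px[0],px[1],1.]); return -R.T@t, R.T@v
def onz(d,px,z):
    c,v=ray(d,px); return c+v*(z-c[2])/v[2]
def proj(d,P):
    return cv2.projectPoints(np.array(P,float).reshape(-1,3),np.array(d['rvec'],float),np.array(d['tvec'],float),np.array(d['intrinsics'],float),None)[0].reshape(-1,2)
E
python3 - <<'E'
from h import *
a=grab('top');b=grab('scene');save(a['image'],'top.png');save(b['image'],'scene.png')
print(env.grip_depth)
for d in(a,b): print(ray(d,(320,240)), d['intrinsics'][0,0])
print(readout.state())
E
```

```text
pics
0.0187
(array([0.36976667, 0.05640615, 1.0242321 ]), array([ 0.18708301,  0.0334501 , -0.98200504])) 537.8362695484021
(array([0.20710783, 0.6285852 , 0.59910153]), array([ 0.39422334, -0.68047666, -0.61792683])) 436.54469330614535
{'clock': 0.1, 'q': array([-1.48049875e+00,  2.07410422e-01,  1.54283315e+00, -1.87898264e-05,
        1.39350684e+00, -1.50498598e-01]), 'dq': array([ 0.0001002 , -0.0015645 , -0.00286883, -0.00044101, -0.00178792,
       -0.00064513]), 'effort': array([-9.33171686e-04, -3.84092295e+01, -2.92548609e+01, -3.71718224e-04,
        4.87437006e-03,  1.55967314e-05]), 'ee_pos': array([ 0.13704403, -0.55771109,  0.23018847]), 'tcp_rot': array([[ 9.71147652e-01,  2.38478916e-01, -2.12995591e-04],
       [ 2.38478816e-01, -9.71145326e-01,  2.14729924e-03],
       [ 3.05235923e-04, -2.13613955e-03, -9.99997672e-01]]), 'ft_force': array([-0.43048449,  0.22711213, -0.33513875]), 'moment': array([-0.04299005,  0.00990518, -0.03250029]), 'gripper_force': 0.0, 'width': 0.9997334218970253}
```

View pics/top.png

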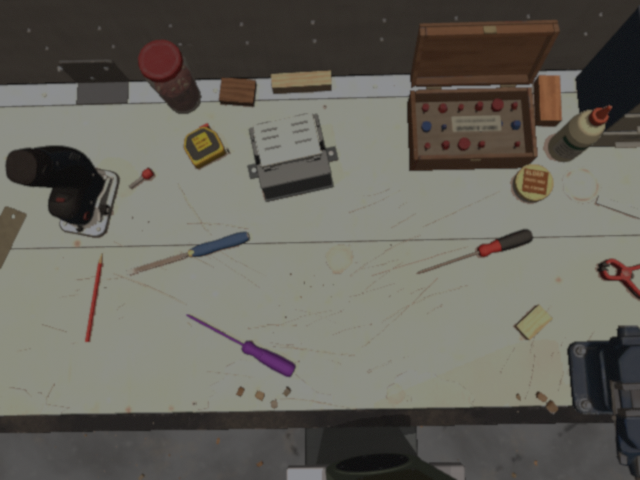

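View pics/scene.png

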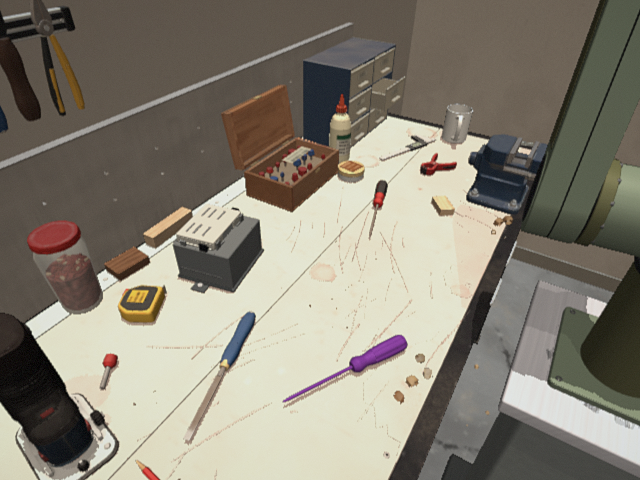

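Candidates for the driver: red/black screwdriver (top px 475,252), blue chisel with a flat wide blade (190,253), and the purple look-alike (240,345). By the description I choose the red/black one. Next, a close crop of it, with the box beside it.

```bash
python3 - <<'E'
from h import *
a=grab('top');im=a['image']
c1=cv2.resize(im[100:210,235:350],None,fx=5,fy=5,interpolation=cv2.INTER_CUBIC)
c2=cv2.resize(im[222:282,410:540],None,fx=3,fy=3,interpolation=cv2.INTER_CUBIC)
o=np.zeros((560,800,3),np.uint8); o[:550,:]=0
o[:550,:575]=c1[:550,:575]
c2=cv2.rotate(c2,cv2.ROTATE_90_CLOCKWISE); o[:390,590:770]=c2
save(o,'crop.png')
tip=onz(a,(418,272),.0145);end=onz(a,(532,235),.0145);print(tip,end,np.linalg.norm(tip-end))
# driver mask
roi=im[222:282,410:540].astype(int); bg=np.median(roi.reshape(-1,3),0)
m=(np.abs(roi-bg).sum(2)>70).astype(np.uint8)
n,l,st,ce=cv2.connectedComponentsWithStats(m); print(bg,st[1:],ce[1:])
E
```

```text
[ 0.49653219 -0.09301685  0.0145    ] [ 0.56263111 -0.31279417  0.0145    ] 0.2295019374938352
[139. 140. 127.] [[   7    7  123   45 1116]
 [   0   17   14    2   26]
 [  15   16   44    2   52]] [[83.00537634 24.52150538]
 [ 6.38461538 17.5       ]
 [38.69230769 16.80769231]]
```

View pics/crop.png

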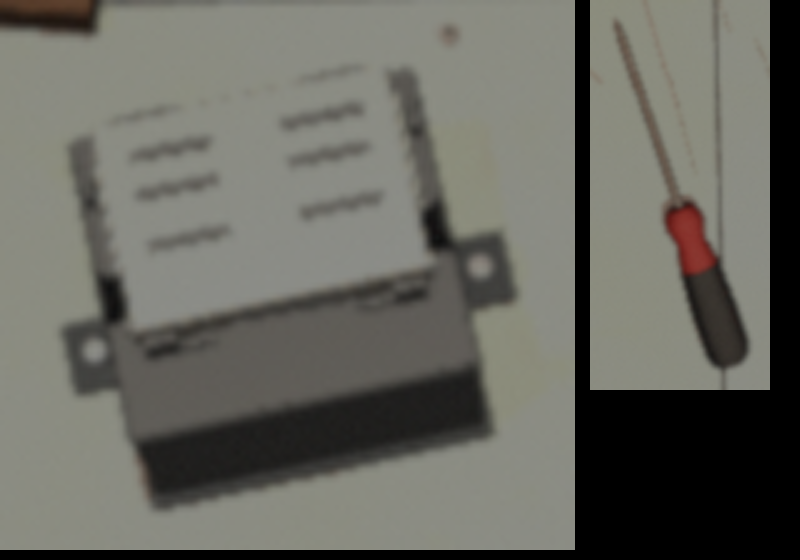

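The crop shows the red/black screwdriver with its thin shank (tip at top px 418,272, handle end 532,235; 229 mm, as described). The box's deck front edge runs from px (262.4,188) to (330,173.4) and the cover's front edge from (262,166) to (321.4,153.6).

```bash
python3 - <<'E'
from h import *
a=grab('top');im=a['image']
f=lambda u,v,z:onz(a,(235+u/5,100+v/5),z)
A=f(137,440,.085);B=f(475,367,.085);C=f(135,330,.102);D=f(432,268,.102)
print(A,B,np.linalg.norm(A-B),C,D,np.linalg.norm(C-D))
for p,q in((A,B),(C,D)):
    d=p-q; print('yaw',np.degrees(np.arctan2(-d[0],d[1])),'mid',(p+q)/2)
# front mid deck: ledge edge; fit line with Canny-like threshold
d=(C-D)/np.linalg.norm(C-D); n=np.array([d[1],-d[0],0])
m=(A+B)/2; mc=(C+D)/2
print('n',n,'ledge depth',(mc-m)@n,'lateral',(mc-m)@d)
roi=im[222:282,410:540].astype(int)
for lab,mask in (('red',(roi[...,0]>roi[...,1]+45)),('blk',(roi.sum(2)<200))):
    ys,xs=np.nonzero(mask); print(lab,len(xs),xs.mean()+410,ys.mean()+222, xs.min()+410,xs.max()+410)
m=(np.abs(roi-np.array([139,140,127])).sum(2)>70).astype(np.uint8)
n_,l,st,ce=cv2.connectedComponentsWithStats(m);ys,xs=np.nonzero(l==1)
P=np.array([onz(a,(x+410,y+222),.0145) for x,y in zip(xs,ys)])[:,:2]
vx,vy,x0,y0=cv2.fitLine(P.astype(np.float32),cv2.DIST_L2,0,.01,.01).ravel()
t=(P-[x0,y0])@[vx,vy]; print('axis',vx,vy,'ends',np.array([x0,y0])+t.min()*np.array([vx,vy]),np.array([x0,y0])+t.max()*np.array([vx,vy]),t.max()-t.min())
E
```

```text
[0.64709435 0.19140892 0.085     ] [0.67163221 0.06824887 0.085     ] 0.1255806709699444 [0.68304984 0.18984346 0.102     ] [0.70367976 0.08279951 0.102     ] 0.10901377183959704
yaw 11.267808422623322 mid [0.65936328 0.1298289  0.085     ]
yaw 10.908515435187093 mid [0.6933648  0.13632148 0.102     ]
n [0.9819306  0.18924138 0.        ] ledge depth 0.03461580242129901 lateral -5.922273895177101e-05
red 221 489.61538461538464 247.93665158371041 479 500
blk 548 509.95985401459853 241.18430656934305 477 532
axis 0.2973677 -0.95476305 ends [ 0.49635088 -0.09052316] [ 0.56860671 -0.32251606] 0.24298479401215056
```

The driver's grip point is about (0.553, −0.28), 82 mm behind its centre. The vise at px (605,380) lies under the straight path, so I rise first, then cross and turn.

Call:
{"name": "arm_command", "arguments": {"steps": [{"z": -0.05}, {"z": -0.05}, {"x": 0.047, "y": -0.017}, {"x": 0.047, "y": -0.017}, {"x": 0.047, "y": -0.017}, {"x": 0.047, "y": -0.017}, {"x": 0.047, "y": -0.017}, {"x": 0.047, "y": -0.017}, {"x": 0.047, "y": -0.017}, {"x": 0.047, "y": -0.017}, {"x": 0.047, "y": -0.017}, {"x": 0.047, "y": -0.017}], "gripper": 0}}

```text
invalid input at $.steps[0]: expected keys x, y, z, rx, ry, rz
```

Call:
{"name": "arm_command", "arguments": {"steps": [{"rz": -9.3}, {"rz": -9.3}, {"rz": -9.3}, {"rz": -9.3}, {"rz": -9.3}, {"rz": -9.3}, {"rz": -9.3}, {"rz": -9.3}, {"rz": -9.3}, {"rz": -9.2}, {"z": 0.06}, {"z": 0.06}, {"z": 0.05}, {}]}}

```text
invalid input at $.steps[0]: expected keys x, y, z, rx, ry, rz
```

All six keys are needed in every row.

Call:
{"name": "arm_command", "arguments": {"steps": [{"x": 0, "y": 0, "z": -0.05, "rx": 0, "ry": 0, "rz": 0}, {"x": 0, "y": 0, "z": -0.05, "rx": 0, "ry": 0, "rz": 0}, {"x": 0.047, "y": -0.017, "z": 0, "rx": 0, "ry": 0, "rz": 0}, {"x": 0.047, "y": -0.017, "z": 0, "rx": 0, "ry": 0, "rz": 0}, {"x": 0.047, "y": -0.017, "z": 0, "rx": 0, "ry": 0, "rz": 0}, {"x": 0.047, "y": -0.017, "z": 0, "rx": 0, "ry": 0, "rz": 0}, {"x": 0.047, "y": -0.017, "z": 0, "rx": 0, "ry": 0, "rz": 0}, {"x": 0.047, "y": -0.017, "z": 0, "rx": 0, "ry": 0, "rz": 0}, {"x": 0.047, "y": -0.017, "z": 0, "rx": 0, "ry": 0, "rz": 0}, {"x": 0.047, "y": -0.017, "z": 0, "rx": 0, "ry": 0, "rz": 0}, {"x": 0.047, "y": -0.017, "z": 0, "rx": 0, "ry": 0, "rz": 0}, {"x": 0.047, "y": -0.017, "z": 0, "rx": 0, "ry": 0, "rz": 0}, {"x": 0, "y": 0, "z": 0, "rx": 0, "ry": 0, "rz": 0}], "gripper": 0}}

```text
clock: 1.82
ee_pos: [0.5551, -0.2786, 0.3304]
tcp_rot: [[0.97, 0.243, -0.0], [0.243, -0.97, 0.001], [-0.0, -0.001, -1.0]]
ft_force: [-0.0, -0.7, -0.6]
width: 1.001
gripper_force: 0.0
```

Call:
{"name": "arm_command", "arguments": {"steps": [{"x": 0, "y": 0, "z": 0, "rx": 0, "ry": 0, "rz": -9.3}, {"x": 0, "y": 0, "z": 0, "rx": 0, "ry": 0, "rz": -9.3}, {"x": 0, "y": 0, "z": 0, "rx": 0, "ry": 0, "rz": -9.3}, {"x": 0, "y": 0, "z": 0, "rx": 0, "ry": 0, "rz": -9.3}, {"x": 0, "y": 0, "z": 0, "rx": 0, "ry": 0, "rz": -9.3}, {"x": 0, "y": 0, "z": 0, "rx": 0, "ry": 0, "rz": -9.3}, {"x": 0, "y": 0, "z": 0, "rx": 0, "ry": 0, "rz": -9.3}, {"x": 0, "y": 0, "z": 0, "rx": 0, "ry": 0, "rz": -9.3}, {"x": 0, "y": 0, "z": 0, "rx": 0, "ry": 0, "rz": -9.3}, {"x": 0, "y": 0, "z": 0, "rx": 0, "ry": 0, "rz": -9.2}, {"x": 0, "y": 0, "z": 0.06, "rx": 0, "ry": 0, "rz": 0}, {"x": 0, "y": 0, "z": 0.06, "rx": 0, "ry": 0, "rz": 0}, {"x": 0, "y": 0, "z": 0.05, "rx": 0, "ry": 0, "rz": 0}, {"x": 0, "y": 0, "z": 0, "rx": 0, "ry": 0, "rz": 0}]}}

```text
clock: 3.58
ee_pos: [0.5486, -0.2794, 0.1557]
tcp_rot: [[-0.286, 0.958, -0.01], [0.958, 0.286, 0.007], [0.01, -0.008, -1.0]]
ft_force: [1.0, 0.3, -0.9]
width: 1.003
gripper_force: 0.0
```

```bash
cat >> h.py <<'E'
def wray(d,px):
    K=d['intrinsics'];x=(px[0]-K[0,2])/K[0,0];y=(px[1]-K[1,2])/K[1,1];r=np.hypot(x,y)+1e-12
    v=np.array([np.sin(r)*x/r,np.sin(r)*y/r,np.cos(r)]);M=np.array(d['mount'])
    R=np.array(d['s']['tcp_rot']);p=np.array(d['s']['ee_pos'])
    return p+R@M[:3,3], R@M[:3,:3]@v
def wonz(d,px,z):
    c,v=wray(d,px); return c+v*(z-c[2])/v[2]
E
python3 - <<'E'
from h import *
w=grab('wrist');save(w['image'],'w1.png');s=w['s'];print(s['clock'],s['ee_pos'],s['tcp_rot'],s['q'],w['mount'])
E
```

```text
3.575 [ 0.54864824 -0.27942632  0.15567118] [[-0.28626708  0.95809302 -0.01043686]
 [ 0.95810239  0.28634435  0.00683582]
 [ 0.00953789 -0.00804271 -0.99992217]] [-6.11319465e-01  3.66847222e-01  1.50003732e+00 -4.08752533e-04
  1.28717852e+00 -9.01583181e-01] [[-4.60316964e-04 -9.50416133e-01 -3.10980647e-01  7.92574468e-02]
 [ 9.99998907e-01 -8.74450097e-04  1.19227683e-03  1.85951657e-04]
 [-1.40509619e-03 -3.10979758e-01  9.50415496e-01 -1.40582231e-01]
 [ 0.00000000e+00  0.00000000e+00  0.00000000e+00  1.00000000e+00]]
```

View pics/w1.png

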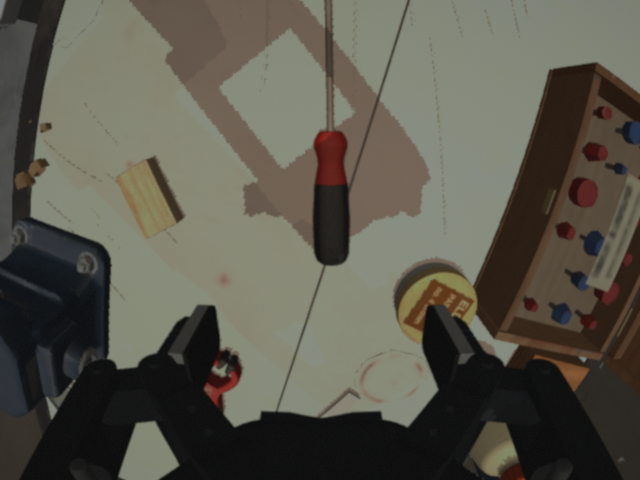

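The handle runs straight up the wrist image, from its end (331,264) to the red start (330,130), well aligned with the tool.

```bash
python3 - <<'E'
from h import *
w=grab('wrist');s=w['s'];R=s['tcp_rot']
for px in((331,263),(331,185),(330,131),(329.5,20)):
    p=wonz(w,px,.0145); print(px,p,R.T@(p-s['ee_pos']))
E
```

```text
(331, 263) [ 0.56962006 -0.31232633  0.0145    ] [-0.03578056  0.00910755  0.14497838]
(331, 185) [ 0.55050778 -0.25010294  0.0145    ] [0.02930968 0.00862203 0.1452123 ]
(330, 131) [ 0.53757093 -0.21010516  0.0145    ] [0.07133687 0.00768595 0.1453653 ]
(329.5, 20) [ 0.51214954 -0.12641779  0.0145    ] [0.15879875 0.00730474 0.14567875]
```

Call:
{"name": "arm_command", "arguments": {"steps": [{"x": -0.004, "y": 0.0085, "z": 0.04, "rx": 0, "ry": 0, "rz": 0}, {"x": 0, "y": 0, "z": 0.04, "rx": 0, "ry": 0, "rz": 0}, {"x": 0, "y": 0, "z": 0.04, "rx": 0, "ry": 0, "rz": 0}, {"x": 0, "y": 0, "z": 0.02, "rx": 0, "ry": 0, "rz": 0}, {"x": 0, "y": 0, "z": 0.007, "rx": 0, "ry": 0, "rz": 0}, {"x": 0, "y": 0, "z": 0, "rx": 0, "ry": 0, "rz": 0}, {"x": 0, "y": 0, "z": 0, "rx": 0, "ry": 0, "rz": 0}, {"x": 0, "y": 0, "z": 0, "rx": 0, "ry": 0, "rz": 0}]}}

```text
clock: 4.68
ee_pos: [0.5632, -0.2832, 0.0157]
tcp_rot: [[-0.287, 0.958, 0.002], [0.958, 0.287, -0.001], [-0.002, 0.002, -1.0]]
ft_force: [-0.3, 0.1, -0.1]
width: 1.003
gripper_force: 0.0
```

Call:
{"name": "arm_command", "arguments": {"steps": [{"x": 0, "y": -0.002, "z": 0.006, "rx": 0, "ry": 0, "rz": 0}, {"x": 0, "y": 0, "z": 0.006, "rx": 0, "ry": 0, "rz": 0}, {"x": 0, "y": 0, "z": 0, "rx": 0, "ry": 0, "rz": 0}, {"x": 0, "y": 0, "z": 0, "rx": 0, "ry": 0, "rz": 0}]}}

```text
clock: 5.18
ee_pos: [0.5603, -0.2831, 0.002]
tcp_rot: [[-0.287, 0.958, -0.0], [0.958, 0.287, 0.0], [0.0, -0.0, -1.0]]
ft_force: [0.2, -0.2, -0.1]
width: 1.003
gripper_force: 0.0
```

Call:
{"name": "arm_command", "arguments": {"steps": [{"x": 0, "y": 0, "z": 0, "rx": 0, "ry": 0, "rz": 0}, {"x": 0, "y": 0, "z": 0, "rx": 0, "ry": 0, "rz": 0}, {"x": 0, "y": 0, "z": 0, "rx": 0, "ry": 0, "rz": 0}, {"x": 0, "y": 0, "z": 0, "rx": 0, "ry": 0, "rz": 0}, {"x": 0, "y": 0, "z": 0, "rx": 0, "ry": 0, "rz": 0}, {"x": 0, "y": 0, "z": 0, "rx": 0, "ry": 0, "rz": 0}, {"x": 0, "y": 0, "z": 0, "rx": 0, "ry": 0, "rz": 0}, {"x": 0, "y": 0, "z": 0, "rx": 0, "ry": 0, "rz": 0}], "gripper": 1, "newtons": 30}}

```text
clock: 6.18
ee_pos: [0.5607, -0.2834, 0.0026]
tcp_rot: [[-0.287, 0.958, 0.001], [0.958, 0.287, -0.0], [-0.001, 0.0, -1.0]]
ft_force: [-0.3, -1.4, 2.4]
width: 0.341
gripper_force: 30.9
```

Gripped at 29 mm width. Lift, carry to in front of the box, then turn.

Call:
{"name": "arm_command", "arguments": {"steps": [{"x": 0, "y": 0, "z": -0.02, "rx": 0, "ry": 0, "rz": 0}, {"x": 0, "y": 0, "z": -0.04, "rx": 0, "ry": 0, "rz": 0}, {"x": 0, "y": 0, "z": -0.04, "rx": 0, "ry": 0, "rz": 0}, {"x": 0, "y": 0, "z": -0.03, "rx": 0, "ry": 0, "rz": 0}, {"x": 0.02, "y": 0, "z": 0, "rx": 0, "ry": 0, "rz": 0}, {"x": 0.04, "y": 0.001, "z": 0, "rx": 0, "ry": 0, "rz": 0}, {"x": 0.045, "y": 0.001, "z": 0, "rx": 0, "ry": 0, "rz": 0}, {"x": 0.045, "y": 0.001, "z": 0, "rx": 0, "ry": 0, "rz": 0}, {"x": 0.045, "y": 0.001, "z": 0, "rx": 0, "ry": 0, "rz": 0}, {"x": 0.045, "y": 0.001, "z": 0, "rx": 0, "ry": 0, "rz": 0}, {"x": 0.045, "y": 0.001, "z": 0, "rx": 0, "ry": 0, "rz": 0}, {"x": 0.045, "y": 0.001, "z": 0, "rx": 0, "ry": 0, "rz": 0}, {"x": 0.04, "y": 0.001, "z": 0, "rx": 0, "ry": 0, "rz": 0}, {"x": 0.018, "y": 0.001, "z": 0, "rx": 0, "ry": 0, "rz": 0}, {"x": 0, "y": 0, "z": 0, "rx": 0, "ry": 0, "rz": 0}]}}

```text
clock: 8.05
ee_pos: [0.4545, 0.0926, 0.1305]
tcp_rot: [[-0.291, 0.957, -0.004], [0.957, 0.291, 0.0], [0.001, -0.004, -1.0]]
ft_force: [0.3, 0.7, -1.7]
width: 0.34
gripper_force: 30.6
```

Call:
{"name": "arm_command", "arguments": {"steps": [{"x": 0, "y": 0, "z": 0, "rx": 0, "ry": 0, "rz": 4}, {"x": 0, "y": 0, "z": 0, "rx": 0, "ry": 0, "rz": 8}, {"x": 0, "y": 0, "z": 0, "rx": 0, "ry": 0, "rz": 8}, {"x": 0, "y": 0, "z": 0, "rx": 0, "ry": 0, "rz": 8}, {"x": 0, "y": 0, "z": 0, "rx": 0, "ry": 0, "rz": 8}, {"x": 0, "y": 0, "z": 0, "rx": 0, "ry": 0, "rz": 8}, {"x": 0, "y": 0, "z": 0, "rx": 0, "ry": 0, "rz": 8}, {"x": 0, "y": 0, "z": 0, "rx": 0, "ry": 0, "rz": 8}, {"x": 0, "y": 0, "z": 0, "rx": 0, "ry": 0, "rz": 8}, {"x": 0, "y": 0, "z": 0, "rx": 0, "ry": 0, "rz": 8}, {"x": 0, "y": 0, "z": 0, "rx": 0, "ry": 0, "rz": 8}, {"x": 0, "y": 0, "z": 0, "rx": 0, "ry": 0, "rz": 8}, {"x": 0, "y": 0, "z": 0, "rx": 0, "ry": 0, "rz": 3.6}, {"x": 0, "y": 0, "z": 0, "rx": 0, "ry": 0, "rz": 0}, {"x": 0, "y": 0, "z": 0, "rx": 0, "ry": 0, "rz": 0}]}}

```text
clock: 9.93
ee_pos: [0.457, 0.0906, 0.1318]
tcp_rot: [[0.981, 0.193, -0.001], [0.193, -0.981, -0.0], [-0.001, -0.0, -1.0]]
ft_force: [-0.3, 0.7, -1.5]
width: 0.341
gripper_force: 30.6
```

```bash
python3 - <<'E'
from h import *
a=grab('top');b=grab('scene');w=grab('wrist');s=w['s'];print(s['clock'],s['ee_pos'],s['tcp_rot'],s['width'])
o=np.zeros((600,800,3),np.uint8)
o[:600,:400]=cv2.resize(a['image'][100:340,230:390],(400,600),interpolation=cv2.INTER_CUBIC)
o[:300,400:]=cv2.resize(b['image'][180:360,130:370],(400,300),interpolation=cv2.INTER_CUBIC)
o[300:,400:]=cv2.resize(w['image'],(400,300),interpolation=cv2.INTER_AREA)
save(o,'c2.png')
E
```

```text
10.025 [0.45728647 0.09082886 0.13204091] [[ 9.81256894e-01  1.92703463e-01 -5.32625136e-04]
 [ 1.92703478e-01 -9.81257035e-01 -2.30158473e-05]
 [-5.27077396e-04 -8.00542576e-05 -9.99999858e-01]] 0.340524247399433
```

View pics/c2.png

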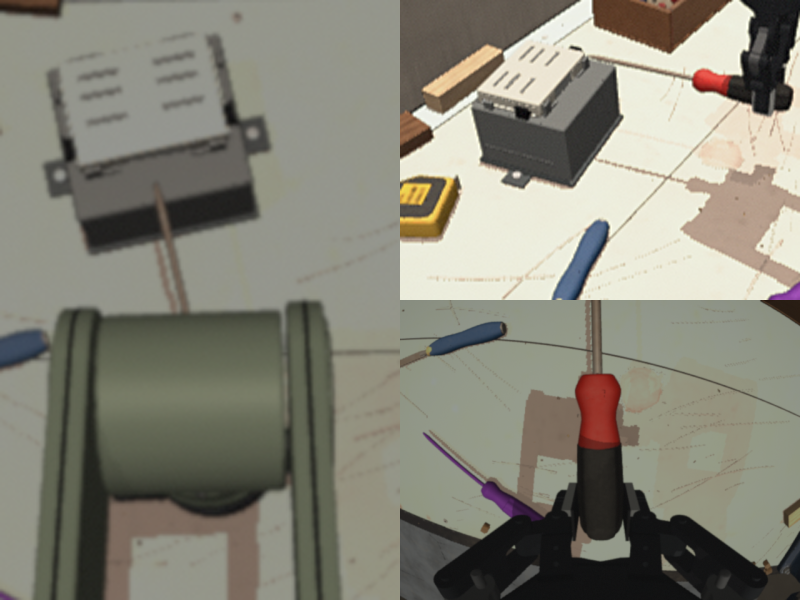

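Composite: driver is held, tip at top px (292.4,173.6) over the ledge; in the scene view the shank runs from the handle (px 306,226) to about (240,213) at the box corner. Triangulate the tip and tilt.

```bash
cat >> h.py <<'E'
def tri(r1,r2):
    (c1,v1),(c2,v2)=r1,r2
    t=np.linalg.lstsq(np.c_[v1,-v2],c2-c1,rcond=None)[0]
    return (c1+t[0]*v1+c2+t[1]*v2)/2, np.linalg.norm(c1+t[0]*v1-c2-t[1]*v2)
def tooltip(s,tilt,L,off): # model tip: grip pt + L along tool x, tilted down
    g=s['ee_pos']-np.array([0,0,-1])*off; R=s['tcp_rot']; u=R[:,0]*np.cos(tilt)+np.array([0,0,-np.sin(tilt)]); return g+L*u
E
python3 - <<'E'
from h import *
a=grab('top');b=grab('scene');w=grab('wrist');s=w['s']
print('tip',tri(ray(a,(292.4,173.6)),ray(b,(239.8,213))))
for z in (.12,.13,.144,.15):print(z,onz(a,(292.4,173.6),z))
# vertical plane through tool axis: intersect scene rays for shank points
R=s['tcp_rot'];n=R[:,1];p0=s['ee_pos']
for px in((240,213.5),(270,219.4),(300,224.8),(316,227.5),(335,232.5)):
    c,v=ray(b,px);t=(p0-c)@n/(v@n);P=c+t*v;print(px,R.T@(P-p0),P)
im=b['image']
for u in range(236,306,8):
    print(u,[tuple(map(int,im[r,u])) for r in range(208,230)] if u in(252,) else '')
E
```

```text
tip (array([0.65896274, 0.13424479, 0.14160246]), np.float64(0.00927365734701917))
0.12 [0.66166066 0.13375465 0.12      ]
0.13 [0.65843257 0.13289924 0.13      ]
0.144 [0.65391325 0.13170167 0.144     ]
0.15 [0.6519764  0.13118843 0.15      ]
(240, 213.5) [ 2.13014146e-01  7.25094163e-17 -5.69503579e-03] [0.66652947 0.13203355 0.13793379]
(270, 219.4) [ 1.52134320e-01 -7.10836115e-17 -8.19839333e-03] [0.60679015 0.12030537 0.14044048]
(300, 224.8) [ 9.38398289e-02 -1.01466083e-16 -1.16895755e-02] [0.5495878  0.1090752  0.14393484]
(316, 227.5) [ 6.38011090e-02 -7.53269352e-17 -1.38772903e-02] [0.52011188 0.10328837 0.1461242 ]
(335, 232.5) [ 2.88881451e-02 -7.00478461e-17 -1.25891181e-02] [0.48585279 0.09656267 0.14483794]
236 
244 
252 [(238, 238, 221), (238, 237, 220), (237, 237, 219), (237, 237, 220), (240, 241, 225), (228, 226, 198), (178, 159, 138), (143, 121, 104), (156, 148, 131), (190, 185, 167), (156, 155, 145), (137, 134, 127), (138, 135, 129), (137, 135, 127), (140, 138, 130), (136, 134, 127), (139, 137, 128), (140, 137, 130), (138, 135, 128), (123, 119, 115), (94, 92, 88), (65, 67, 62)]
260 
268 
276 
284 
292 
300
```

Call:
{"name": "arm_command", "arguments": {"steps": [{"x": 0.01, "y": 0, "z": 0, "rx": 0, "ry": 0, "rz": 0}, {"x": 0.01, "y": 0, "z": 0, "rx": 0, "ry": 0, "rz": 0}, {"x": 0, "y": 0, "z": 0.015, "rx": 0, "ry": 0, "rz": 0}, {"x": 0, "y": 0, "z": 0.015, "rx": 0, "ry": 0, "rz": 0}, {"x": 0, "y": 0, "z": 0.01, "rx": 0, "ry": 0, "rz": 0}, {"x": 0, "y": 0, "z": 0.005, "rx": 0, "ry": 0, "rz": 0}, {"x": 0, "y": 0, "z": 0, "rx": 0, "ry": 0, "rz": 0}, {"x": 0, "y": 0, "z": 0, "rx": 0, "ry": 0, "rz": 0}, {"x": 0, "y": 0, "z": 0, "rx": 0, "ry": 0, "rz": 0}], "newtons": 25}}

```text
clock: 11.35
ee_pos: [0.4777, 0.0949, 0.0879]
tcp_rot: [[0.981, 0.192, 0.001], [0.192, -0.981, 0.0], [0.001, 0.0, -1.0]]
ft_force: [-0.4, 0.8, -1.1]
width: 0.344
gripper_force: 30.6
```

```bash
python3 - <<'E'
from h import *
a=grab('top');b=grab('scene');s=readout.state();print(s['clock'],s['ee_pos'],s['ft_force'])
o=np.zeros((500,800,3),np.uint8)
o[:500,:400]=cv2.resize(a['image'][120:220,250:330],(400,500),interpolation=cv2.INTER_CUBIC)
o[:400,400:]=cv2.resize(b['image'][190:290,200:300],(400,400),interpolation=cv2.INTER_CUBIC)
save(o,'c3.png')
E
```

```text
11.45 [0.47751987 0.09489418 0.08773689] [-0.35159035  0.41793159 -0.59499527]
```

View pics/c3.png

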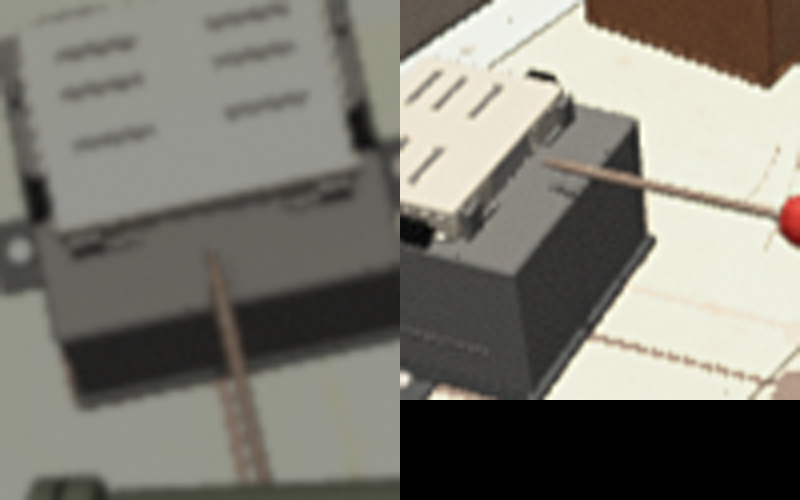

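The tip is over the ledge (top px 292.4,171; scene px 236.2,230.8), centred on the notch and a few mm above the deck, with its shadow beside it.

Call:
{"name": "arm_command", "arguments": {"steps": [{"x": 0, "y": 0, "z": 0.003, "rx": 0, "ry": 0, "rz": 0}, {"x": 0, "y": 0, "z": 0.002, "rx": 0, "ry": 0, "rz": 0}, {"x": 0, "y": 0, "z": 0, "rx": 0, "ry": 0, "rz": 0}, {"x": 0, "y": 0, "z": 0, "rx": 0, "ry": 0, "rz": 0}]}}

```text
clock: 11.95
ee_pos: [0.4771, 0.0949, 0.0822]
tcp_rot: [[0.981, 0.192, -0.0], [0.192, -0.981, 0.0], [-0.0, -0.0, -1.0]]
ft_force: [-0.7, -0.1, -1.0]
width: 0.34
gripper_force: 30.6
```

```bash
python3 - <<'E'
from h import *
a=grab('top');b=grab('scene');s=readout.state();print(s['clock'],s['ee_pos'],s['ft_force'])
print('before',tri(ray(a,(292.4,171)),ray(b,(236.2,230.8))))
R=s['tcp_rot'];p0=s['ee_pos']-R[:,1]*.001;im=b['image'].astype(int)
# shank in scene: dark reddish line columns between tip and handle, against the bench (u 265..290)
xs=[];zs=[]
for u in range(262,292,3):
    col=im[215:260,u].sum(1); bg=np.median(col); k=np.nonzero(col<bg-120)[0]
    print(u,k+215)
E
```

```text
12.05 [0.4771928  0.09489994 0.08229771] [-0.4986918  0.1234665 -0.5657705]
before (array([0.67538264, 0.13643166, 0.09676636]), np.float64(0.002897442230767075))
262 [238 239 240 248 249 250 251 252 253]
265 [238 239 240]
268 [239 240 241]
271 [240 241 242]
274 [240 241 242 243]
277 [241 242 243]
280 [242 243 244]
283 [242 243 244]
286 [243 244 245]
289 [244 245 246]
```

Call:
{"name": "arm_command", "arguments": {"steps": [{"x": 0, "y": 0.003, "z": 0.002, "rx": 0, "ry": 0, "rz": 0}, {"x": 0.008, "y": 0, "z": 0, "rx": 0, "ry": 0, "rz": 0}, {"x": 0.008, "y": 0, "z": 0, "rx": 0, "ry": 0, "rz": 0}, {"x": 0.006, "y": 0, "z": 0, "rx": 0, "ry": 0, "rz": 0}, {"x": 0.006, "y": 0, "z": 0, "rx": 0, "ry": 0, "rz": 0}, {"x": 0, "y": 0, "z": 0, "rx": 0, "ry": 0, "rz": 0}, {"x": 0, "y": 0, "z": 0, "rx": 0, "ry": 0, "rz": 0}]}}

```text
clock: 12.92
ee_pos: [0.5049, 0.0974, 0.0801]
tcp_rot: [[0.981, 0.193, -0.001], [0.193, -0.981, -0.0], [-0.001, -0.0, -1.0]]
ft_force: [0.9, -0.1, -1.3]
width: 0.343
gripper_force: 30.6
```

Call:
{"name": "arm_command", "arguments": {"steps": [{"x": 0.006, "y": 0, "z": 0, "rx": 0, "ry": 0, "rz": 0}, {"x": 0.006, "y": 0, "z": 0, "rx": 0, "ry": 0, "rz": 0}, {"x": 0.006, "y": 0, "z": 0, "rx": 0, "ry": 0, "rz": 0}, {"x": 0, "y": 0, "z": 0, "rx": 0, "ry": 0, "rz": 0}, {"x": 0, "y": 0, "z": 0, "rx": 0, "ry": 0, "rz": 0}]}}

```text
clock: 13.55
ee_pos: [0.5227, 0.1008, 0.0802]
tcp_rot: [[0.981, 0.192, -0.0], [0.192, -0.981, -0.0], [-0.0, -0.0, -1.0]]
ft_force: [0.0, -0.3, -0.8]
width: 0.344
gripper_force: 30.6
```

```bash
python3 - <<'E'
from h import *
a=grab('top');b=grab('scene');s=readout.state();print(s['clock'],s['ee_pos'],s['ft_force'])
o=np.zeros((500,800,3),np.uint8)
o[:500,:400]=cv2.resize(a['image'][120:220,250:330],(400,500),interpolation=cv2.INTER_CUBIC)
o[:400,400:]=cv2.resize(b['image'][190:290,200:300],(400,400),interpolation=cv2.INTER_CUBIC)
save(o,'c4.png')
E
```

```text
13.65 [0.52259529 0.10077403 0.08013865] [ 0.46051658  0.03926334 -1.49669569]
```

View pics/c4.png

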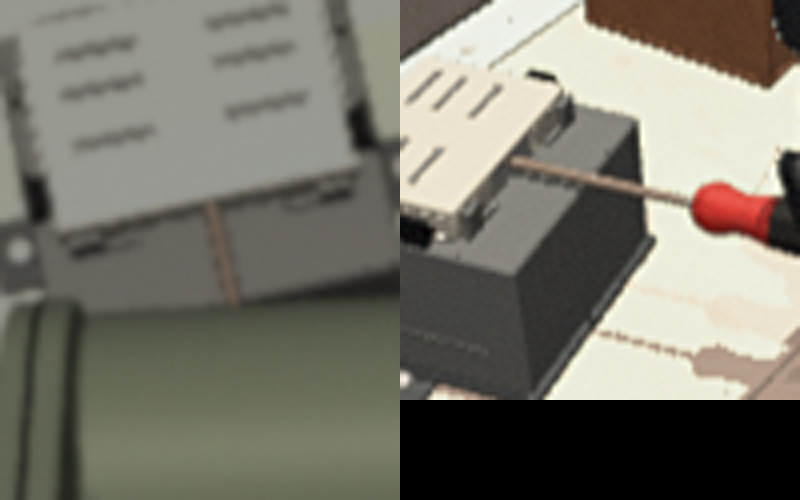

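The blade is in the notch, centred (shank meets the cover's edge at top px 293,160), with no contact force. Now press the handle down.

Call:
{"name": "arm_command", "arguments": {"steps": [{"x": 0, "y": 0, "z": 0.004, "rx": 0, "ry": 0, "rz": 0}, {"x": 0, "y": 0, "z": 0.004, "rx": 0, "ry": 0, "rz": 0}, {"x": 0, "y": 0, "z": 0.004, "rx": 0, "ry": 0, "rz": 0}, {"x": 0, "y": 0, "z": 0.004, "rx": 0, "ry": 0, "rz": 0}, {"x": 0, "y": 0, "z": 0.004, "rx": 0, "ry": 0, "rz": 0}, {"x": 0.001, "y": 0, "z": 0.004, "rx": 0, "ry": 0, "rz": 0}, {"x": 0, "y": 0, "z": 0.004, "rx": 0, "ry": 0, "rz": 0}, {"x": 0.001, "y": 0, "z": 0.004, "rx": 0, "ry": 0, "rz": 0}, {"x": 0, "y": 0, "z": 0, "rx": 0, "ry": 0, "rz": 0}], "newtons": 20}}

```text
clock: 14.78
ee_pos: [0.5243, 0.1011, 0.0479]
tcp_rot: [[0.981, 0.193, -0.001], [0.193, -0.981, -0.0], [-0.001, -0.0, -1.0]]
ft_force: [-2.7, 0.1, 3.6]
width: 0.346
gripper_force: 25.2
```

Call:
{"name": "arm_command", "arguments": {"steps": [{"x": 0, "y": 0, "z": 0.004, "rx": 0, "ry": 0, "rz": 0}, {"x": 0.001, "y": 0, "z": 0.004, "rx": 0, "ry": 0, "rz": 0}, {"x": 0, "y": 0, "z": 0, "rx": 0, "ry": 0, "rz": 0}]}}

```text
clock: 15.15
ee_pos: [0.5256, 0.1013, 0.0397]
tcp_rot: [[0.981, 0.192, -0.001], [0.192, -0.981, -0.0], [-0.001, -0.0, -1.0]]
ft_force: [-0.5, 0.3, 0.6]
width: 0.346
gripper_force: 25.0
```

```bash
cat > look.py <<'E'
from h import *
import sys
a=grab('top');b=grab('scene');s=readout.state();print(s['clock'],s['ee_pos'],s['ft_force'],s['gripper_force'])
o=np.zeros((500,800,3),np.uint8)
o[:500,:400]=cv2.resize(a['image'][120:220,250:330],(400,500),interpolation=cv2.INTER_CUBIC)
o[:400,400:]=cv2.resize(b['image'][190:290,170:300],(400,308),interpolation=cv2.INTER_CUBIC)[0:400] if 0 else cv2.resize(b['image'][190:290,200:300],(400,400),interpolation=cv2.INTER_CUBIC)
save(o,sys.argv[1])
E
python3 look.py c5.png
```

```text
15.25 [0.52560613 0.10131647 0.03992923] [-1.73153256  0.39651207  0.48877032] 24.94130551815033
```

View pics/c5.png

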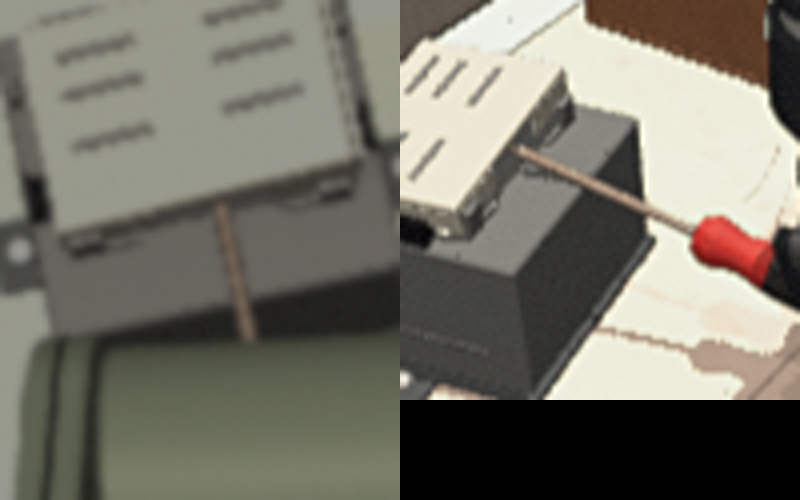

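The edge is up and the right catch is hidden under the rim (top px ~321,145), but the left one (258,160) may still hold. Press further.

Call:
{"name": "arm_command", "arguments": {"steps": [{"x": 0.001, "y": 0, "z": 0.003, "rx": 0, "ry": 0, "rz": 0}, {"x": 0.001, "y": 0, "z": 0.003, "rx": 0, "ry": 0, "rz": 0}, {"x": 0.001, "y": 0, "z": 0.003, "rx": 0, "ry": 0, "rz": 0}, {"x": 0.001, "y": 0, "z": 0.003, "rx": 0, "ry": 0, "rz": 0}, {"x": 0, "y": 0, "z": 0, "rx": 0, "ry": 0, "rz": 0}, {"x": 0, "y": 0, "z": 0, "rx": 0, "ry": 0, "rz": 0}]}}

```text
clock: 16.0
ee_pos: [0.53, 0.1021, 0.0282]
tcp_rot: [[0.981, 0.192, 0.0], [0.192, -0.981, -0.0], [0.0, 0.0, -1.0]]
ft_force: [-1.7, -0.7, -0.3]
width: 0.341
gripper_force: 25.2
```

```bash
python3 look.py c6.png
```

```text
16.1 [0.53003582 0.10211161 0.02834989] [-0.3892456  -1.13226558 -0.86809022] 25.152231752872467
```

View pics/c6.png

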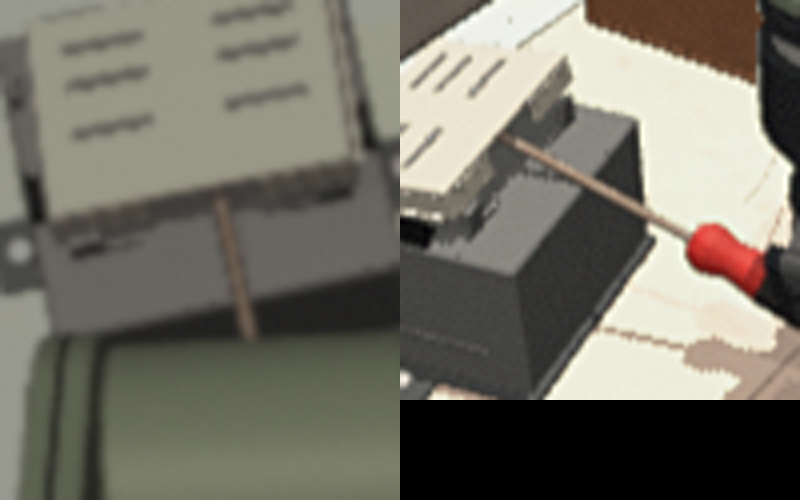

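Both sides now stand well up past the catches. Withdraw the blade straight back, slowly, and look.

Call:
{"name": "arm_command", "arguments": {"steps": [{"x": -0.004, "y": 0, "z": 0, "rx": 0, "ry": 0, "rz": 0}, {"x": -0.005, "y": 0, "z": 0, "rx": 0, "ry": 0, "rz": 0}, {"x": -0.005, "y": 0, "z": 0, "rx": 0, "ry": 0, "rz": 0}, {"x": -0.005, "y": 0, "z": 0, "rx": 0, "ry": 0, "rz": 0}, {"x": -0.005, "y": 0, "z": 0, "rx": 0, "ry": 0, "rz": 0}, {"x": -0.005, "y": 0, "z": 0, "rx": 0, "ry": 0, "rz": 0}, {"x": -0.005, "y": 0, "z": 0, "rx": 0, "ry": 0, "rz": 0}, {"x": -0.005, "y": 0, "z": 0, "rx": 0, "ry": 0, "rz": 0}, {"x": -0.005, "y": 0, "z": 0, "rx": 0, "ry": 0, "rz": 0}, {"x": -0.01, "y": 0, "z": 0, "rx": 0, "ry": 0, "rz": 0}, {"x": -0.02, "y": 0, "z": 0, "rx": 0, "ry": 0, "rz": 0}, {"x": -0.02, "y": 0, "z": 0, "rx": 0, "ry": 0, "rz": 0}, {"x": 0, "y": 0, "z": 0, "rx": 0, "ry": 0, "rz": 0}, {"x": 0, "y": 0, "z": 0, "rx": 0, "ry": 0, "rz": 0}]}}

```text
clock: 17.85
ee_pos: [0.4384, 0.0841, 0.0287]
tcp_rot: [[0.981, 0.192, 0.002], [0.192, -0.981, 0.0], [0.002, 0.0, -1.0]]
ft_force: [-0.3, 0.5, -1.8]
width: 0.342
gripper_force: 25.1
```

```bash
python3 look.py c7.png; python3 -c "
from h import *
print(readout.state()['q'])"
```

```text
17.95 [0.43877343 0.08407977 0.02870807] [-0.09037699 -0.18189437 -1.86974588] 25.110726356506348
[-4.86347327e-03  2.25545913e-01  2.00767753e+00  5.11501529e-05
  9.06651280e-01  1.37222726e+00]
```

View pics/c7.png

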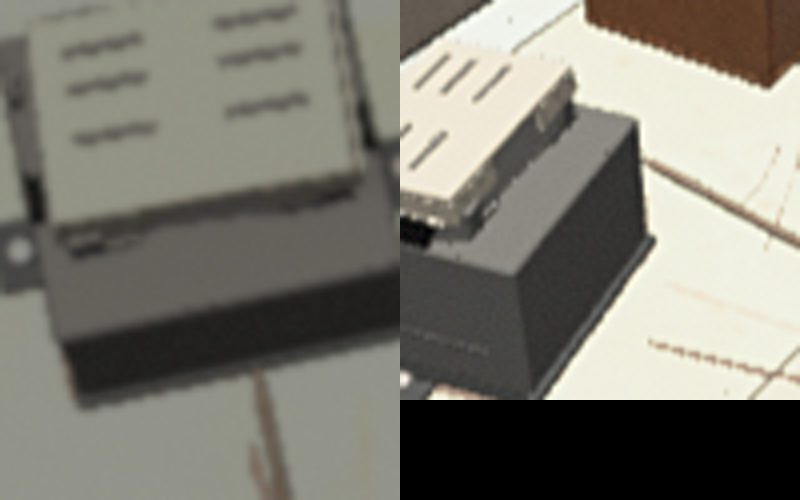

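The cover stands up, tilted, and the blade is clear (tip at top px 301.6,194.4). Measure the edge height and the driver's pitch.

```bash
python3 - <<'E'
from h import *
a=grab('top');b=grab('scene');s=readout.state()
L=tri(ray(a,(261.4,165)),ray(b,(213.8,240)));Rr=tri(ray(a,(321.6,156)),ray(b,(244.2,209.5)))
print(L,Rr,(L[0]+Rr[0])/2)
R=s['tcp_rot'];p0=s['ee_pos'];n=R[:,1]
for px in((262,231),(280,239),(295,246)):
    c,v=ray(b,px);P=c+v*((p0-c)@n/(v@n));print(R.T@(P-p0))
print([ (R.T@(onz(a,(301.6,194.4),z)-p0)) for z in(.08,.1,.11)])
E
```

```text
(array([0.68330686, 0.19025455, 0.10732426]), np.float64(0.0003744757060646381)) (array([0.69839499, 0.08284875, 0.10666579]), np.float64(0.0019595441683306273)) [0.69085092 0.13655165 0.10699503]
[ 1.92047353e-01 -8.54098939e-17 -7.79014696e-02]
[ 1.55685838e-01 -2.90383616e-17 -6.92986784e-02]
[ 1.25675332e-01 -2.89736481e-18 -6.13973071e-02]
[array([ 0.1997256 ,  0.00187811, -0.0512551 ]), array([ 0.19397668,  0.00213703, -0.07126116]), array([ 0.19110223,  0.00226649, -0.08126419])]
```

Call:
{"name": "arm_command", "arguments": {"steps": [{"x": 0, "y": 0, "z": -0.03, "rx": 0, "ry": 0, "rz": 0}, {"x": 0, "y": 0, "z": -0.03, "rx": 0, "ry": 0, "rz": 0}, {"x": -0.01, "y": 0.02, "z": 0, "rx": 0, "ry": 0, "rz": 0}, {"x": -0.015, "y": 0.03, "z": 0, "rx": 0, "ry": 0, "rz": 0}, {"x": -0.015, "y": 0.03, "z": 0, "rx": 0, "ry": 0, "rz": 0}, {"x": -0.01, "y": 0.026, "z": 0, "rx": 0, "ry": 0, "rz": 0}, {"x": 0, "y": 0, "z": 0, "rx": 0, "ry": 0, "rz": 0}, {"x": 0, "y": 0, "z": 0, "rx": 0, "ry": -5, "rz": 0}, {"x": 0, "y": 0, "z": 0, "rx": 0, "ry": -5, "rz": 0}, {"x": 0, "y": 0, "z": 0, "rx": 0, "ry": -5, "rz": 0}, {"x": 0, "y": 0, "z": 0, "rx": 0, "ry": 0, "rz": 0}, {"x": 0, "y": 0, "z": 0, "rx": 0, "ry": 0, "rz": 0}]}}

```text
clock: 19.55
ee_pos: [0.4085, -0.029, 0.088]
tcp_rot: [[0.948, 0.193, -0.254], [0.187, -0.981, -0.049], [-0.259, -0.001, -0.966]]
ft_force: [-0.0, -0.5, -1.2]
width: 0.343
gripper_force: 25.1
```

```bash
python3 - <<'E'
from h import *
b=grab('scene');s=readout.state();print(s['clock'],s['ee_pos'],s['tcp_rot'])
R=s['tcp_rot'];p0=s['ee_pos'];n=np.array([.1925,-.981,0]);X=np.array([.981,.1925,0])
im=b['image'].astype(int);red=(im[...,0]>im[...,1]+90)&(im[...,0]>im[...,2]+90)
red[:160]=0;red[300:]=0;red[:,:240]=0;red[:,420:]=0
k,l,st,ce=cv2.connectedComponentsWithStats(red.astype(np.uint8));
for i in range(1,k):
    if st[i,4]>25:
        ys,xs=np.nonzero(l==i);print(st[i],ce[i])
        P=[]
        for x,y in zip(xs,ys):
            c,v=ray(b,(x,y));Q=c+v*((p0-c)@n/(v@n))-p0;P.append([Q@X,Q[2]])
        P=np.array(P);vx,vy,x0,y0=cv2.fitLine(P.astype(np.float32),cv2.DIST_L2,0,.01,.01).ravel();print(np.degrees(np.arctan2(vy,vx)),x0,y0,P.min(0),P.max(0))
E
```

```text
19.6 [ 0.40830924 -0.02917313  0.0881321 ] [[ 9.47864139e-01  1.92810158e-01 -2.53727840e-01]
 [ 1.86353643e-01 -9.81236004e-01 -4.94795270e-02]
 [-2.58507047e-01 -3.83238060e-04 -9.66009296e-01]]
[359 215  19  13 153] [367.5620915  220.83006536]
6.281742 0.067958705 0.017381908 [0.04911037 0.00628311] [0.08535052 0.02959003]
```

The edge height comes out near the threshold (0.107, coarse corner pixels), so I'll check it more carefully after laying the driver down. The driver is now 3–6° nose-up; tilt 4° more and lower.

Call:
{"name": "arm_command", "arguments": {"steps": [{"x": 0, "y": 0, "z": 0, "rx": 0, "ry": -4, "rz": 0}, {"x": 0.0065, "y": 0, "z": 0.019, "rx": 0, "ry": 0, "rz": 0}, {"x": 0.0065, "y": 0, "z": 0.019, "rx": 0, "ry": 0, "rz": 0}, {"x": 0.0065, "y": 0, "z": 0.019, "rx": 0, "ry": 0, "rz": 0}, {"x": 0.003, "y": 0, "z": 0.01, "rx": 0, "ry": 0, "rz": 0}, {"x": 0.0015, "y": 0, "z": 0.005, "rx": 0, "ry": 0, "rz": 0}, {"x": 0, "y": 0, "z": 0, "rx": 0, "ry": 0, "rz": 0}, {"x": 0, "y": 0, "z": 0, "rx": 0, "ry": 0, "rz": 0}]}}

```text
clock: 20.6
ee_pos: [0.4087, -0.0299, 0.013]
tcp_rot: [[0.928, 0.192, -0.318], [0.182, -0.981, -0.063], [-0.324, 0.001, -0.946]]
ft_force: [-0.5, -0.3, -0.5]
width: 0.343
gripper_force: 25.1
```

```bash
python3 - <<'E'
from h import *
b=grab('scene');s=readout.state();print(s['clock'],s['ee_pos'],s['ft_force'])
old=cv2.cvtColor(cv2.imread('pics/scene.png'),cv2.COLOR_BGR2GRAY);new=cv2.cvtColor(b['image'],cv2.COLOR_RGB2GRAY)
for u in (216,220,224,228,232,236,240):
    print(u,'old',old[205:250:1,u].tolist()); print('   new',new[205:250:1,u].tolist())
E
```

```text
20.65 [ 0.40875261 -0.02984726  0.01297396] [ 0.19050855  0.39725475 -1.38689421]
216 old [229, 221, 219, 211, 171, 175, 215, 223, 220, 218, 219, 222, 221, 209, 204, 221, 218, 219, 219, 219, 220, 218, 219, 218, 218, 218, 219, 220, 219, 220, 219, 223, 226, 219, 176, 115, 96, 110, 105, 70, 61, 65, 67, 74, 85]
   new [210, 154, 135, 178, 232, 236, 234, 233, 234, 234, 234, 233, 232, 233, 232, 233, 232, 233, 233, 233, 232, 233, 232, 233, 233, 233, 233, 234, 236, 225, 174, 132, 118, 99, 93, 97, 107, 128, 120, 79, 69, 71, 76, 78, 82]
220 old [229, 228, 221, 218, 219, 220, 218, 221, 222, 201, 152, 122, 162, 215, 222, 220, 218, 219, 219, 218, 219, 220, 219, 219, 220, 219, 220, 223, 222, 200, 148, 107, 92, 80, 82, 74, 59, 59, 66, 56, 48, 58, 95, 123, 126]
   new [232, 233, 233, 232, 234, 236, 225, 174, 134, 183, 233, 234, 233, 233, 231, 232, 233, 233, 233, 231, 233, 233, 234, 237, 236, 207, 158, 135, 119, 97, 96, 102, 107, 104, 91, 70, 57, 63, 71, 62, 54, 65, 104, 137, 140]
224 old [178, 224, 227, 221, 221, 202, 151, 120, 160, 215, 223, 222, 219, 218, 220, 219, 218, 217, 219, 219, 219, 219, 22
[... 1409 characters left out ...]
 125, 126, 125, 129, 125, 114, 91, 58]
   new [234, 233, 232, 233, 233, 236, 236, 223, 172, 129, 125, 115, 103, 102, 99, 98, 96, 89, 79, 79, 77, 78, 110, 138, 140, 139, 138, 139, 135, 137, 138, 140, 140, 138, 138, 138, 138, 137, 138, 140, 138, 136, 124, 99, 64]
240 old [224, 225, 226, 229, 229, 224, 199, 153, 116, 107, 119, 105, 65, 64, 66, 61, 68, 79, 99, 122, 127, 126, 127, 125, 125, 126, 126, 124, 123, 123, 125, 127, 126, 125, 125, 126, 124, 115, 93, 62, 49, 44, 45, 46, 45]
   new [222, 235, 236, 202, 133, 104, 102, 103, 104, 102, 99, 91, 78, 70, 64, 64, 60, 70, 105, 134, 137, 138, 138, 141, 138, 138, 141, 137, 138, 137, 137, 139, 137, 138, 137, 141, 136, 125, 104, 73, 54, 51, 49, 53, 53]
```

```bash
python3 - <<'E'
from h import *
b=grab('scene');a=grab('top')
g=lambda im:cv2.cvtColor(im,cv2.COLOR_RGB2GRAY).astype(float)
ot=cv2.imread('pics/top.png')[...,::-1].copy();at={'o':g(ot),'n':g(a['image'])}
for u in (275,283,291,299,307):
    print(u,[ [int(x) for x in at[k][150:172,u]] for k in 'on'])
P=np.array([.6934,.1363,.102])
for n,d in(('scene',b),('top',a)):
    p=proj(d,P)[0]; print(n,p,'dz',(proj(d,P+[0,0,.01])[0]-p),'dx',(proj(d,P+.01*np.array([.981,.1925,0]))[0]-p),'dy',(proj(d,P+.01*np.array([-.1925,.981,0]))[0]-p))
E
```

```text
275 [[139, 139, 139, 139, 139, 139, 139, 140, 138, 138, 139, 138, 130, 102, 69, 58, 73, 81, 76, 74, 85, 91], [153, 153, 153, 153, 153, 152, 153, 153, 153, 153, 151, 139, 114, 82, 66, 66, 71, 83, 81, 83, 95, 100]]
283 [[140, 139, 139, 139, 139, 139, 139, 139, 139, 139, 131, 108, 75, 67, 81, 90, 92, 91, 92, 92, 92, 92], [153, 153, 152, 153, 153, 152, 153, 153, 153, 146, 119, 85, 65, 63, 70, 88, 99, 102, 103, 102, 102, 102]]
291 [[139, 140, 139, 139, 140, 138, 139, 139, 134, 117, 84, 62, 67, 83, 91, 92, 93, 92, 92, 92, 93, 93], [154, 153, 153, 153, 153, 153, 153, 151, 138, 102, 70, 63, 63, 74, 92, 101, 102, 102, 102, 102, 102, 102]]
299 [[139, 140, 140, 139, 140, 139, 137, 125, 91, 64, 65, 80, 89, 92, 92, 92, 92, 94, 93, 93, 93, 93], [152, 153, 153, 153, 153, 152, 147, 121, 87, 66, 63, 66, 74, 91, 101, 101, 102, 102, 103, 103, 103, 103]]
307 [[139, 139, 139, 139, 137, 128, 103, 71, 54, 62, 76, 75, 83, 90, 92, 93, 93, 92, 93, 93, 93, 93], [153, 152, 153, 153, 151, 141, 111, 79, 65, 62, 59, 56, 70, 91, 101, 103, 102, 104, 103, 102, 103, 103]]
scene [229.35416976 225.74498975] dz [-0.58356661 -4.24941157] dx [-4.61571105 -1.12571465] dy [-2.5937931   2.91091819]
top [291.74939354 159.77317078] dz [-0.49836496 -1.87129789] dx [-1.10095088 -5.17492118] dy [-5.44482311  1.15491571]
```

Comparing edge shifts with the shut pictures gives a rise of about 11 mm (10.7 mm left, 12 mm right) and 3 mm forward: the cover is loose on both catches. Lower the last bit and release.

Call:
{"name": "arm_command", "arguments": {"steps": [{"x": 0.0015, "y": 0, "z": 0.0045, "rx": 0, "ry": 0, "rz": 0}, {"x": 0.0015, "y": 0, "z": 0.0045, "rx": 0, "ry": 0, "rz": 0}, {"x": 0, "y": 0, "z": 0, "rx": 0, "ry": 0, "rz": 0}, {"x": 0, "y": 0, "z": 0, "rx": 0, "ry": 0, "rz": 0}]}}

```text
clock: 21.25
ee_pos: [0.4084, -0.0298, 0.0031]
tcp_rot: [[0.928, 0.192, -0.319], [0.182, -0.981, -0.063], [-0.325, 0.0, -0.946]]
ft_force: [1.0, 0.8, 2.2]
width: 0.339
gripper_force: 25.7
```

Call:
{"name": "arm_command", "arguments": {"steps": [{"x": 0, "y": 0, "z": 0, "rx": 0, "ry": 0, "rz": 0}, {"x": 0, "y": 0, "z": 0, "rx": 0, "ry": 0, "rz": 0}, {"x": 0, "y": 0, "z": 0, "rx": 0, "ry": 0, "rz": 0}, {"x": 0, "y": 0, "z": 0, "rx": 0, "ry": 0, "rz": 0}, {"x": 0, "y": 0, "z": 0, "rx": 0, "ry": 0, "rz": 0}, {"x": 0, "y": 0, "z": 0, "rx": 0, "ry": 0, "rz": 0}, {"x": 0, "y": 0, "z": 0, "rx": 0, "ry": 0, "rz": 0}, {"x": 0, "y": 0, "z": 0, "rx": 0, "ry": 0, "rz": 0}, {"x": 0, "y": 0, "z": -0.02, "rx": 0, "ry": 0, "rz": 0}, {"x": 0, "y": 0, "z": -0.04, "rx": 0, "ry": 0, "rz": 0}, {"x": 0, "y": 0, "z": -0.04, "rx": 0, "ry": 0, "rz": 0}, {"x": 0, "y": 0, "z": 0, "rx": 0, "ry": 0, "rz": 0}, {"x": 0, "y": 0, "z": 0, "rx": 0, "ry": 0, "rz": 0}], "gripper": 0}}

```text
clock: 22.88
ee_pos: [0.4393, -0.0234, 0.097]
tcp_rot: [[0.928, 0.192, -0.32], [0.182, -0.981, -0.063], [-0.326, -0.0, -0.945]]
ft_force: [-0.3, -0.1, -0.8]
width: 0.995
gripper_force: 0.0
```

```bash
python3 - <<'E'
from h import *
b=grab('scene');s=readout.state();print(s['clock'],s['ee_pos'],s['width'],s['ft_force'])
im=b['image'].astype(int);red=(im[...,0]>im[...,1]+90)&(im[...,0]>im[...,2]+90)
red[:160]=0;red[:,:240]=0;red[:,520:]=0
k,l,st,ce=cv2.connectedComponentsWithStats(red.astype(np.uint8))
for i in range(1,k):
    if st[i,4]>25: print(st[i],ce[i],onz(b,ce[i],.0145))
g=cv2.cvtColor(b['image'],cv2.COLOR_RGB2GRAY)
print(g[205:240,228].tolist())
a=grab('top');t=a['image'].astype(int);r=(t[...,0]>t[...,1]+40);r[:190]=0;r[:,:300]=0;r[:,420:]=0
ys,xs=np.nonzero(r);print(len(xs), onz(a,(xs.mean(),ys.mean()),.0145) if len(xs) else '')
# shank shadow gap: expected projections if flat, grip axis yaw 11.1
E
```

```text
22.925 [ 0.43858067 -0.02327914  0.09643674] 1.0036186859712577 [-0.28638014 -0.02207962  0.12629988]
[427 163  11   7  28] [432.28571429 167.10714286] [ 0.48574748 -0.46096528  0.0145    ]
[439 163  17   3  28] [446.39285714 164.03571429] [ 0.45840863 -0.49954035  0.0145    ]
[355 251  19  11 124] [363.68548387 255.71774194] [ 0.47621346 -0.01855369  0.0145    ]
[232, 228, 228, 231, 231, 230, 231, 230, 230, 230, 230, 230, 230, 231, 234, 236, 217, 152, 91, 72, 72, 75, 75, 77, 76, 75, 76, 76, 75, 105, 133, 136, 137, 138, 135]
0
```

The red collar lies where a flat driver would put it, (0.476, −0.018) on the bench, and the cover edge is unchanged. Hand in.

```bash
python3 -c "
from rig import env
print(env.finish_job())"
```

```text
the job is handed in; nothing more can be done
None
```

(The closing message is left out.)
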